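# Set the paddle valve to full flow and start

## Task

Put the gas line on full flow: with a fingertip or the outside of the fingers push the lever with the flat paddle (not the one with the round knob) away from you, past its middle click and right up to its far stop, then press the button on the small switch box and let it come up again. Only push and press: do not pinch the lever between the fingers, and leave the round-knob lever and the loose things standing where they are.

Things in the scene. Friction and masses are not known exactly. Their poses are not given: they have to be found in the camera images.
- paddle_valve: Fixed valve with the paddle lever: foot plate 150x74x8 mm, long along its x; grey slotted drum, radius 34, 52 wide, top 70 mm above the bench; brass hose stubs to 74 mm from the middle. Origin: centre of its underside, on the bench. x points along the lever's travel, from the closed end (nearer the robot) to full flow; z up. Lever pivot 36 mm above the origin, axis along y.
- paddle_lever (a joint): Lever angle, rad. 0 (start): closed, leaning 0.5 back toward -x of the valve; 0.5: first click, upright; 1.0: far stop (hard), full flow, leaning 0.5 toward +x. Sprung detents: about 7 N pushed at the paddle just off 0 and just off 0.5 starts it over the humps, whose crests lie near 0.25 and 0.75; past a crest it snaps on to the next setting and stays there.
- paddle_middle (a point): Middle of the black flat paddle, 74 mm from the pivot. Paddle 44 mm wide (valve's y), 12 mm thick, from 53 to 95 mm from the pivot, on a 10x9 mm stem; its top is 119 mm above the bench at both ends of travel, 131 upright. z axis: out along the lever; x: direction of travel, so push on the -x face. Pressing the rear and front halves of its thickness at once is pinching.
- knob_valve: A second valve, same foot and drum, whose lever ends in a round black knob 32 mm across, top at most 126 mm above the bench. Not to be operated. Origin and axes as for the paddle valve. Either valve may be the left one.
- knob_lever (a joint): Angle of the round-knob lever, rad; same meaning and detents as the paddle lever. Starts at 0 (closed) and is to stay there.
- switch_box: Grey switch box 80x70 mm, 37 mm high, fixed on the bench, with one round push button in the middle of its top. Origin: centre of its underside; z up.
- start_button (a joint): Travel of the button, m: 0 up, 0.006 fully down (5 N); springs back up.
- start_button_top (a point): Centre of the top face of the button (26 mm across); moves down as it is pressed.
- small_vial: Bystander: loose small amber vial, 22 mm across, 46 mm high; origin at the centre of its underside.
- tall_vial: Bystander: loose amber vial, 27 mm across, 58 mm high; origin at the centre of its underside.
- beaker: Bystander: loose clear small beaker, 45 mm across, 52 mm high; origin at the centre of its underside.
- dishes: Bystander: loose stack of two closed petri dishes, 62 mm across, 30 mm high; origin at the centre of its underside.
- cone: Bystander: loose grey metal cone, 38 mm across, 14 mm high; origin at the centre of its underside.
- ferrule_box: Bystander: loose small white carton, 50x75x28 mm; origin at the centre of its underside.
- timer: Bystander: loose white bench timer, 62x66x18 mm; origin at the centre of its underside.
Things that resemble listed ones, but are neither listed nor needed, are in the scene too. Of the things that look like the switch_box, take the one that is farthest to the robot's left at the start.

How it is judged:
By the outcome, as a careful person would: the job done as asked, in the order asked, and still so for the second after the job is handed in, with the robot touching nothing.
It also fails if it takes over 48 s, if anything falls off the work surface, if the arm or the gripper's body presses on something with over 40 N, if the wrist force passes 120 N, or if a joint passes its speed limit or range.

## Robot

A 6-joint arm with a two-finger parallel gripper is mounted at the origin on a cart in front of the work surface, level with it; the furniture and walls round the work are solid. World frame = base frame: x ahead of the robot, y to its left, z up, the work surface at z = 0. Lengths are in m, angles in rad, forces in N, time in s.
With the tool pointing down it reaches from about 0.3 to 0.875 m from the base axis. Payload 6.4 kg.
Tool frame: the origin (TCP) lies at the very end of the fingers, on their centre line; the grasp point (between the pads) lies 19 mm behind it; z points along the fingers, y is the direction in which the jaws open and shut (so a half turn about z gives the same grasp; the last joint's range is limited). The gripper opens to 88 mm and grips with 3 to 60 N. Pads are 18 mm wide; open, the fingers measure 123 mm over their backs; the gripper's body (75 mm by 187 mm) begins 45 mm behind the grasp point.
Start: joints at [1.123, 0.181, 1.607, -0, 1.354, -0.206], TCP at [0.138, 0.558, 0.239] pointing down, gripper open.
Joint ranges: [-2.99, 2.99], [-0.89, 2.07], [0.3, 2.58], [-1.14, 4.28], [0, 2.63], [-3.12, 3.12]. Speed limits (rad/s): [2.57, 2.57, 3.01, 3.14, 3.14, 3.14].

## Interface

Orientations are given as [roll, pitch, yaw] about the fixed x, y, z axes, in that order (R = Rz(yaw) Ry(pitch) Rx(roll)).
In Python, from rig import robot, vision, ticket gives the robot as it stands. The module is installed in compiled form; this text tells all that it offers.
- The arm moves only by the tool servo_tool, never from a script. Its argument "deltas" is text: rows parted by semicolons, each of 7 numbers parted by spaces: the turn, a rotation vector about the tool's x, y, z in degrees, then the shift along the tool's x, y, z in mm, then the closure, from -1 (fully open) to 1 (shut). A call has 1 to 12 rows; each row shifts and turns the commanded pose from where the row before left it, along the tool's axes as they then stand; what a row does not reach is not made up. A row lasts 1/8 s, in which the tool goes at most 62.5 mm and 10.7 degrees, less where a joint would pass 70% of its speed; a pose out of reach is approached as far as the arm can. A call is refused whole if a number of a shift passes 62.5 or a number of a turn 10.7, either way. A call with a gripper value outside its range is refused whole. The fingers move at their own pace and stop on an object; the grip force is fixed at half the most. Time passes only in rows, so rows that do not move let the fingers close. It gives the time, the measured TCP pose, the force and the opening at its end, in the units of the state.
- robot.sense(): the state, without advancing time (a new reading comes with each control period).
- vision.get_image(name): name is "scene" or "side" or "wrist"; returns the picture (420x560x3 uint8, red, green, blue); there is no depth.
- vision.camera_params(name): a dict with "fovy" (degrees; the focal length in pixels is half the picture's height over the tangent of half this angle, whatever the lens; pixels are square), "cx", "cy" (the principal point, pixels), "k1" (the pictures are not rectified: a ray, as slopes to the right and down, at radius r is drawn at 1 + k1 r^2 times it, then the intrinsics apply), "extrinsics" (4x4, takes a point from camera to world coordinates). Camera axes: x right, y down, z forward; pixel columns grow to the right and rows downward; lengths in m; the calibration is good to about 2 mm. A picture is of the moment at which its call begins: read the wrist's pose just before it. camera_params takes no time and is no camera call; for the wrist camera it gives the pose at the moment of the call.
- ticket.job_done(): hands the job in, once; it reports no verdict.
The state is a dict: "t": time; "joints": joint angles; "dq": joint speeds; "effort": joint torques, N m; "position": TCP position; "eef_rot": TCP orientation; "wrist_force": force on the tool from outside, world axes, zero at the start; "ft_torque": the same for the moment, N m; "grip_width": finger opening in m.
Only numpy, scipy, OpenCV 4.12 (cv2) and the standard library are available. Lean on these libraries where they do the work, as an engineer would, in place of code of your own. Each camera call takes 0.05 s, during which the arm holds its last target.

## Working session

There is one attempt and no reset: what is moved stays moved. The work goes in short steps, Python scripts to look and compute and a tool call to move; the robot and the scene stay as the last step left them, time stands still between calls to the robot, and variables do not carry over. Pictures are saved under pics/ and viewed, and the job is handed in when it is done.

Besides the shell and the picture viewer there is one more tool, called after ">>>" by a JSON object that holds its "method" and its "body", one argument or row to a line. servo_tool: Moves the arm, as the interface text tells. Its arguments: {"type":"object","properties":{"deltas":{"type":"string"}},"required":["deltas"]}

```bash
mkdir -p pics
python3 - <<'E'
from rig import robot, vision
import cv2, numpy as np
print(robot.sense())
for n in ["scene","side","wrist"]:
    p=vision.camera_params(n); im=vision.get_image(n)
    cv2.imwrite(f"pics/{n}0.png",cv2.cvtColor(im,cv2.COLOR_RGB2BGR)); print(n,p)
E
```

```text
{'t': 0.0, 'joints': array([ 1.12270298e+00,  1.81532468e-01,  1.60798290e+00,  2.15703958e-06,
        1.35379487e+00, -2.06301639e-01]), 'dq': array([-1.73316073e-03, -1.05033458e-03, -1.29431517e-05, -3.91431806e-04,
       -1.40174852e-03,  4.05413999e-06]), 'effort': array([-1.44634902e-03, -4.33852136e+01, -3.41861629e+01,  7.01721967e-02,
        3.84689611e-02, -1.47660089e-04]), 'position': array([0.13743036, 0.55779421, 0.23782709]), 'eef_rot': array([-3.13991193e+00, -3.53891725e-04,  2.89980018e+00]), 'wrist_force': array([ 0.22910056, -0.89170557, -0.57458107]), 'ft_torque': array([0.02448873, 0.0185551 , 0.01181348]), 'grip_width': 0.08818365685785241}
scene {'fovy': 52.45624317902066, 'cx': 286.4036587989302, 'cy': 199.04456509682268, 'k1': -0.08559967113250255, 'extrinsics': array([[-0.78765455, -0.48792577,  0.37620308,  0.1556098 ],
       [-0.61611301,  0.62153709, -0.48383509,  0.50165754],
       [ 0.00225144, -0.61287852, -0.79017393,  0.96937036],
       [ 0.        ,  0.        ,  0.        ,  1.        ]])}
side {'fovy': 42.24335356424194, 'cx': 280.653018281134, 'cy': 216.7587752304056, 'k1': -0.04923545400371696, 'extrinsics': array([[ 0.86940524, -0.27989134,  0.40717976,  0.02633429],
       [-0.49399424, -0.50941043,  0.70460677, -0.99547021],
       [ 0.01020829, -0.81373328, -0.58114881,  0.84954164],
       [ 0.        ,  0.        ,  0.        ,  1.        ]])}
wrist {'fovy': 64.99482154077872, 'cx': 277.6346111531523, 'cy': 208.35631223100924, 'k1': -0.07883787977378169, 'extrinsics': array([[ 0.24071093,  0.92996411,  0.27789387,  0.06567727],
       [ 0.97059566, -0.23018562, -0.0704176 ,  0.57589151],
       [-0.00151867,  0.28667287, -0.95802733,  0.38436174],
       [ 0.        ,  0.        ,  0.        ,  1.        ]])}
```

View pics/scene0.png

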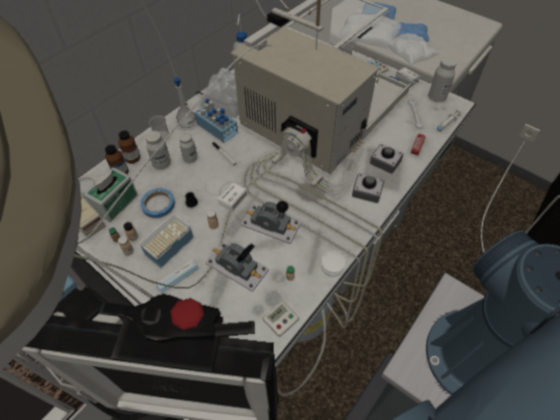

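View pics/side0.png

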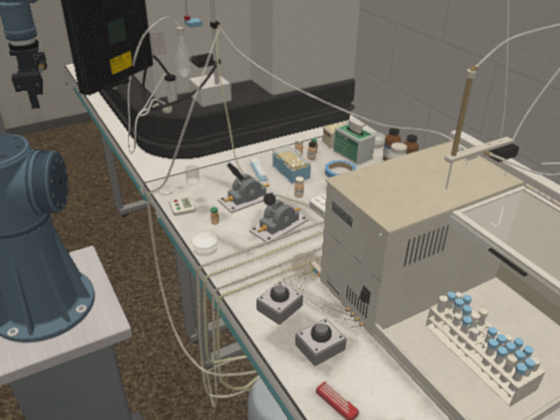

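View pics/wrist0.png

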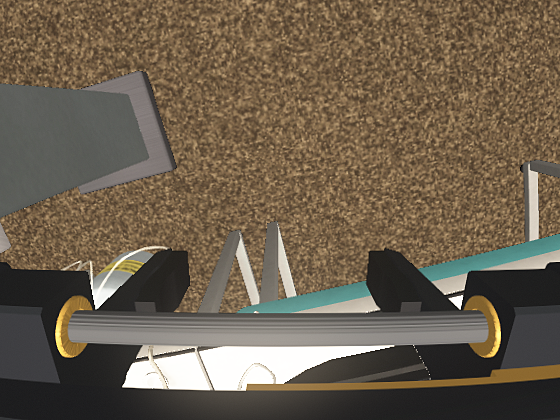

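The scene view shows the paddle valve at about (238,260), the knob valve at (271,218) and two switch boxes at (388,158) and (368,187). In the side view the paddle valve is at (243,190), the knob valve at (280,215) and the boxes at (280,300) and (320,340). I'll zoom in next.

```bash
cat > h.py <<'E'
import numpy as np, cv2
from rig import robot, vision
def prm(n):
    p=vision.camera_params(n); f=210/np.tan(np.radians(p['fovy'])/2); return p,f
def ray(p,uv):
    f=210/np.tan(np.radians(p['fovy'])/2)
    d=(np.array(uv,float)-[p['cx'],p['cy']])/f
    u=d.copy()
    for _ in range(30): u=d/(1+p['k1']*(u@u))
    E=p['extrinsics']; return E[:3,3],E[:3,:3]@np.array([u[0],u[1],1])
def onz(p,uv,z):
    o,d=ray(p,uv); return o+d*(z-o[2])/d[2]
def tri(obs):
    A=np.zeros((3,3));b=np.zeros(3);L=[]
    for p,uv in obs:
        o,d=ray(p,uv);d=d/np.linalg.norm(d);M=np.eye(3)-np.outer(d,d);A+=M;b+=M@o;L.append((M,o))
    x=np.linalg.solve(A,b); return x,[np.linalg.norm(M@(x-o)) for M,o in L]
def proj(p,X):
    f=210/np.tan(np.radians(p['fovy'])/2);E=p['extrinsics'];c=E[:3,:3].T@(np.array(X)-E[:3,3])
    s=c[:2]/c[2];s=s*(1+p['k1']*(s@s));return s*f+[p['cx'],p['cy']]
E
python3 - <<'E'
import cv2
a=cv2.imread('pics/scene0.png');b=cv2.imread('pics/side0.png')
def c(im,x,y,w,h,s,n): cv2.imwrite(n,cv2.resize(im[y:y+h,x:x+w],None,fx=s,fy=s,interpolation=cv2.INTER_CUBIC))
c(a,190,180,130,100,6,'pics/s_v.png');c(a,330,130,90,80,6,'pics/s_b.png')
c(b,190,150,130,100,6,'pics/d_v.png');c(b,245,270,110,95,6,'pics/d_b.png')
E
```

```text
(no output)
```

View pics/s_v.png

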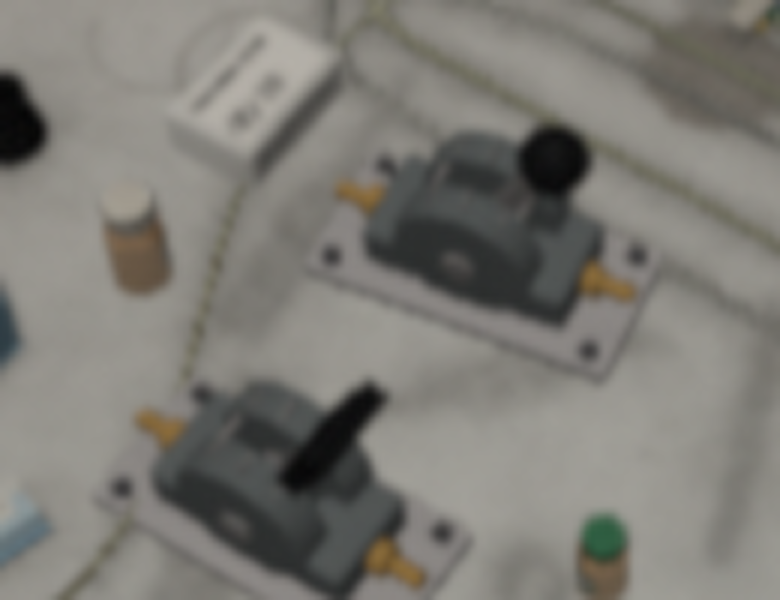

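View pics/s_b.png

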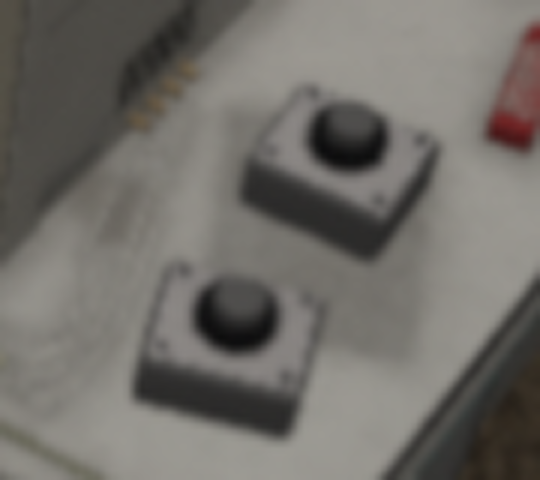

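View pics/d_v.png

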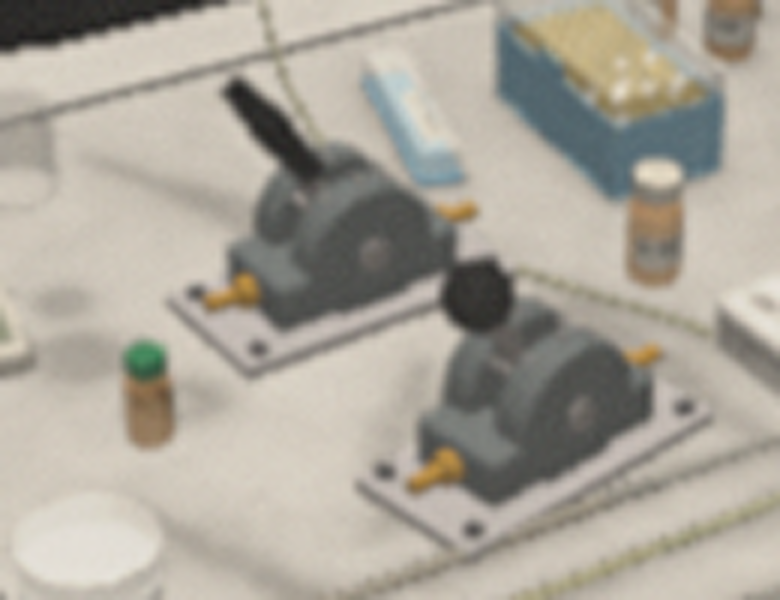

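View pics/d_b.png

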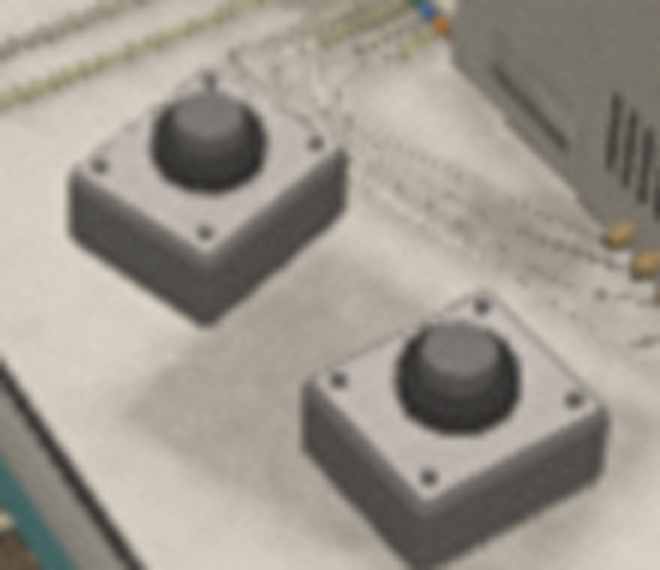

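Run:
```python
import cv2
a=cv2.imread('pics/scene0.png')
def c(im,x,y,w,h,s,n): cv2.imwrite(n,cv2.resize(im[y:y+h,x:x+w],None,fx=s,fy=s,interpolation=cv2.INTER_CUBIC))
c(a,195,230,90,70,8,'pics/s_v2.png');c(a,215,240,130,100,6,'pics/s_v3.png')
from h import *
S=vision.camera_params('scene');D=vision.camera_params('side')
def s(X,Y,x,y): return ((X+.5)/6-.5+x,(Y+.5)/6-.5+y)
sv=lambda X,Y:(S,s(X,Y,190,180));dv=lambda X,Y:(D,s(X,Y,190,150));sb=lambda X,Y:(S,s(X,Y,330,130));db=lambda X,Y:(D,s(X,Y,245,270))
for n,o in dict(bolt_mm=[sv(442,530),dv(258,348)],stub_m=[sv(415,572),dv(210,298)],stub_p=[sv(145,420),dv(470,210)],padA=[sv(292,478),dv(230,90)],padB=[sv(378,390),dv(245,85)],
 knob=[sv(553,160),dv(478,295)],kb_mm=[sv(637,255),dv(473,530)],kb_mp=[sv(588,350),dv(385,470)],kst_m=[sv(630,290),dv(415,482)],kst_p=[sv(345,190),dv(655,353)],
 btnL=[sb(240,300),db(208,118)],btnR=[sb(350,122),db(458,350)]).items():
    print(n,np.round(tri(o)[0],4),np.round(tri(o)[1],4))
```

```text
bolt_mm [0.5223 0.1243 0.0089] [0.0004 0.0004]
stub_m [0.5125 0.152  0.0234] [0.0009 0.0009]
stub_p [0.6542 0.1666 0.0192] [0.0002 0.0002]
padA [0.542  0.1826 0.1095] [0.0019 0.0019]
padB [0.5313 0.1428 0.1348] [0.0012 0.0012]
knob [ 0.5649 -0.0054  0.0995] [0.0001 0.0001]
kb_mm [ 0.5438 -0.0399  0.0078] [0.0002 0.0002]
kb_mp [0.53   0.0146 0.0084] [0.0001 0.0001]
kst_m [ 0.5293 -0.0151  0.0218] [0. 0.]
kst_p [0.6681 0.0203 0.0196] [0.0011 0.0011]
btnL [ 0.4499 -0.2596  0.0536] [0.0005 0.0005]
btnR [ 0.4672 -0.3952  0.0536] [0.0005 0.0005]
```

View pics/s_v2.png

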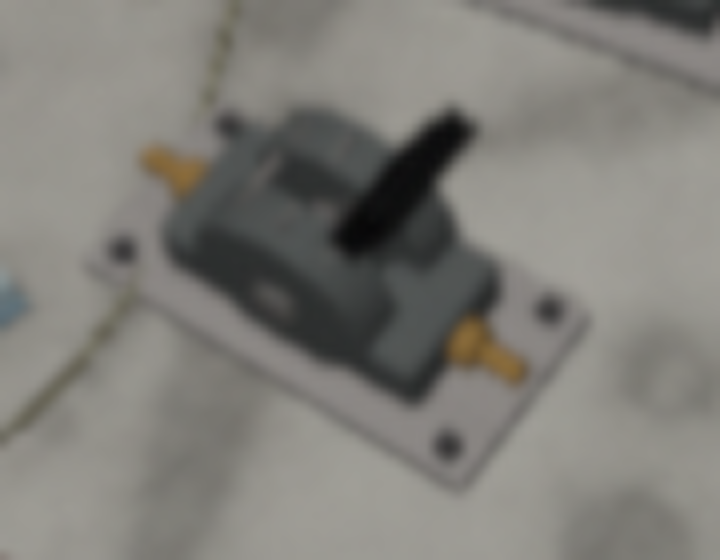

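View pics/s_v3.png

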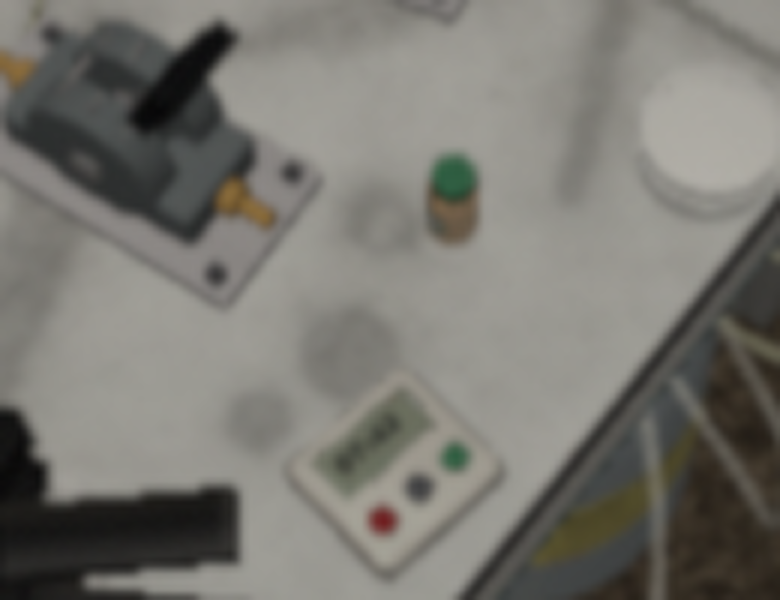

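Run:
```python
from h import *
S=vision.camera_params('scene');D=vision.camera_params('side')
v2=lambda X,Y:((X+.5)/8-.5+195,(Y+.5)/8-.5+230)
v3=lambda X,Y:((X+.5)/6-.5+215,(Y+.5)/6-.5+240)
dv=lambda X,Y:((X+.5)/6-.5+190,(Y+.5)/6-.5+150)
db=lambda X,Y:((X+.5)/6-.5+245,(Y+.5)/6-.5+270)
B=[onz(S,v2(*q),.009)[:2] for q in [(549,310),(449,445),(122,249),(230,125)]]
print('bolts mm mp pp pm',np.round(B,4), np.mean(B[:],0))
e=(B[2]-B[1]);print('yaw',np.arctan2(e[1],e[0]),np.linalg.norm(e)); e=B[1]-B[0];print(np.arctan2(-e[0],e[1]),np.linalg.norm(e)); e=B[3]-B[0];print(np.arctan2(e[1],e[0]),np.linalg.norm(e))
print('side bolts',[np.round(onz(D,dv(*q),.009)[:2],4) for q in [(258,348),(197,293)]])
for n,q in dict(cornR=(592,320),cornB=(460,492),cornL=(88,265)).items(): print(n,onz(S,v2(*q),.008)[:2])
print('timer',onz(S,v3(397,475),.018),'vial',onz(S,v3(455,175),.046),'dish',onz(S,v3(712,130),.03))
print('beaker side',onz(D,(193,183),0)); print('blobs',[onz(S,v3(*q),0)[:2] for q in [(375,220),(350,350),(258,420)]])
print('instr corner bench side', onz(D,db(575,195),0), onz(D,(333,282),0), onz(S,(318,165),0))
print('box corners side', [np.round(onz(D,db(*q),.037)[:2],4) for q in [(70,175),(207,255),(345,150),(210,68)]])
s=robot.sense();print('tcp',proj(S,s['position']),proj(D,s['position']))
for X in [(.138,.558,.24),(.25,.45,.24),(.4,.3,.24),(.47,.15,.2),(.46,.15,.1),(.4,0,.25),(.45,-.26,.2)]: print(X,proj(S,X).round(),proj(D,X).round())
```

```text
bolts mm mp pp pm [[0.5221 0.1252]
 [0.5162 0.1805]
 [0.6442 0.1934]
 [0.6488 0.1376]] [0.58283743 0.15918695]
yaw 0.10038010455991389 0.12863329458804942
0.10672335397066014 0.05565450950105986
0.0975228345695701 0.1273002190822226
side bolts [array([0.5218, 0.124 ]), array([0.5164, 0.1784])]
cornR [0.50950641 0.11912414]
cornB [0.50353281 0.19013919]
cornL [0.64918732 0.20415196]
timer [0.40122488 0.20558415 0.018     ] vial [0.45502695 0.09962125 0.046     ] dish [0.38839053 0.00958438 0.03      ]
beaker side [0.48000073 0.30721468 0.        ]
blobs [array([0.48338596, 0.11734741]), array([0.45431771, 0.16984657]), array([0.4641594 , 0.21630861])]
instr corner bench side [ 5.77020598e-01 -3.11378171e-01  1.11022302e-16] [ 0.59947185 -0.24888953  0.        ] [ 6.22326846e-01 -2.56099901e-01  1.11022302e-16]
box corners side [array([ 0.4021, -0.2459]), array([ 0.4253, -0.3036]), array([ 0.494 , -0.2823]), array([ 0.4731, -0.2211])]
tcp [270.3222759  557.60191264] [ 37.58442071 100.11918049]
(0.138, 0.558, 0.24) [270. 558.] [38. 99.]
(0.25, 0.45, 0.24) [258. 439.] [ 87. 105.]
(0.4, 0.3, 0.24) [248. 311.] [158. 114.]
(0.47, 0.15, 0.2) [271. 246.] [206. 146.]
(0.46, 0.15, 0.1) [275. 272.] [205. 180.]
(0.4, 0, 0.25) [341. 204.] [203. 161.]
(0.45, -0.26, 0.2) [378. 142.] [280. 235.]
```

Run:
```python
import cv2
a=cv2.imread('pics/scene0.png');b=cv2.imread('pics/side0.png')
def c(im,x,y,w,h,s,n):
    o=cv2.resize(im[y:y+h,x:x+w],None,fx=s,fy=s,interpolation=cv2.INTER_CUBIC);cv2.imwrite(n,cv2.convertScaleAbs(o,alpha=1.8,beta=15))
c(a,0,220,300,200,2.6,'pics/s_l.png');c(b,0,0,280,210,2.8,'pics/d_l.png')
```

```text
(no output)
```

View pics/s_l.png

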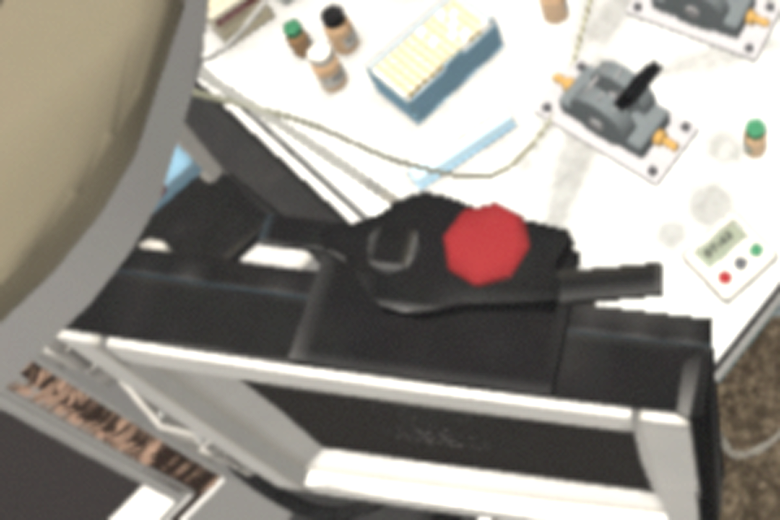

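View pics/d_l.png

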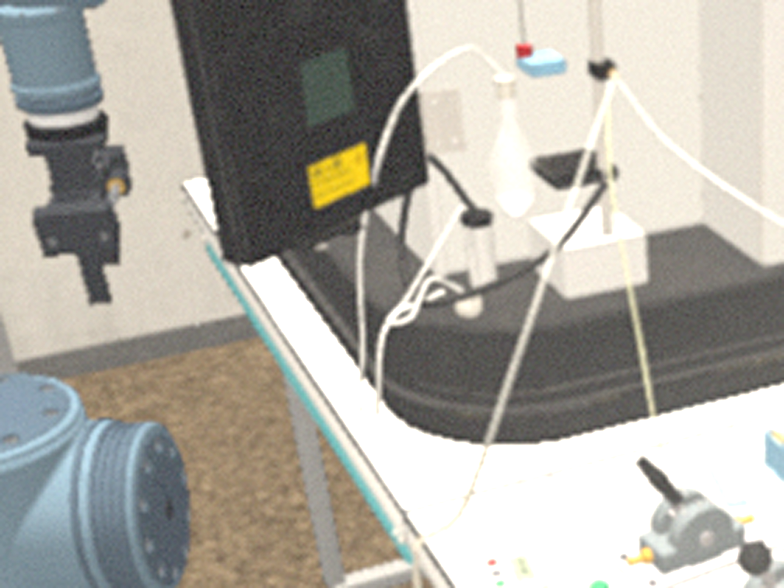

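Run:
```python
from h import *
S=vision.camera_params('scene');D=vision.camera_params('side')
# panel lower corners; top right corner in scene (272,345): 
for n,c,uv in [('d lowL',D,(84,93)),('d lowR',D,(152,67)),('s cornerR',S,(272,345)),('s armtip',S,(254,324)),('s bottom',S,(272,415)),('edge of bench d',D,(150,205)),('edge s',S,(272,360))]:
    print(n,[onz(c,uv,z).round(2)[:2].tolist() for z in (0,.1,.2,.3,.4,.5,.6)])
```

```text
d lowL [[0.36, 1.14], [0.32, 0.89], [0.28, 0.64], [0.24, 0.39], [0.2, 0.14], [0.16, -0.12], [0.12, -0.37]]
d lowR [[0.69, 1.29], [0.61, 1.02], [0.53, 0.75], [0.45, 0.48], [0.38, 0.21], [0.3, -0.05], [0.22, -0.32]]
s cornerR [[0.38, 0.26], [0.36, 0.29], [0.34, 0.31], [0.31, 0.34], [0.29, 0.36], [0.27, 0.39], [0.24, 0.41]]
s armtip [[0.45, 0.25], [0.42, 0.28], [0.39, 0.3], [0.36, 0.33], [0.33, 0.35], [0.3, 0.38], [0.27, 0.41]]
s bottom [[0.29, 0.38], [0.27, 0.39], [0.26, 0.4], [0.25, 0.42], [0.23, 0.43], [0.22, 0.44], [0.21, 0.45]]
edge of bench d [[0.33, 0.26], [0.3, 0.11], [0.26, -0.04], [0.22, -0.18], [0.19, -0.33], [0.15, -0.48], [0.12, -0.63]]
edge s [[0.36, 0.29], [0.34, 0.31], [0.32, 0.33], [0.3, 0.35], [0.28, 0.38], [0.25, 0.4], [0.23, 0.42]]
```

>>> {"method": "servo_tool", "body": {
  "deltas": "0 0 0 10 -28 0 1;0 0 0 10 -28 0 1;0 0 0 10 -28 0 1;0 0 0 10 -28 0 1;0 0 0 -13 -29 0 1;0 0 0 -13 -29 0 1;0 0 0 -13 -29 0 1;0 0 0 -13 -29 0 1;0 0 0 -13 -29 0 1;0 0 0 0 0 0 1"
}}

```text
t: 1.4
position: [0.1006, 0.3018, 0.2386]
eef_rot: [3.141, 0.001, 2.897]
wrist_force: [0.3, 0.3, -0.1]
grip_width: 0.0005
```

>>> {"method": "servo_tool", "body": {
  "deltas": "0 0 0 -31 -10 0 1;0 0 0 -31 -10 0 1;0 0 0 -31 -10 0 1;0 0 0 -31 -10 0 1;0 0 0 -28 -15 0 1;0 0 0 -28 -15 0 1;0 0 0 -28 -15 0 1;0 0 0 -28 -15 0 1;0 0 0 -28 -15 0 1;0 0 -10 0 0 0 1;0 0 -9.7 0 0 0 1;0 0 0 0 0 0 1"
}}

```text
t: 2.9
position: [0.3296, 0.1283, 0.2386]
eef_rot: [3.141, -0.0, -3.041]
wrist_force: [0.0, -0.8, -0.2]
grip_width: 0.0005
```

Run:
```python
from h import *
for n in ["scene","side"]:
    cv2.imwrite(f"pics/{n}1.png",cv2.cvtColor(vision.get_image(n),cv2.COLOR_RGB2BGR))
```

```text
(no output)
```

View pics/side1.png

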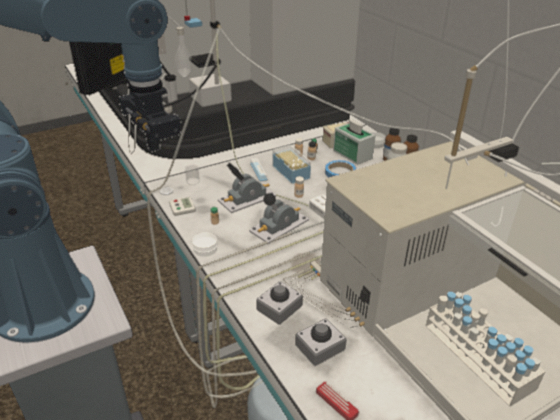

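View pics/scene1.png

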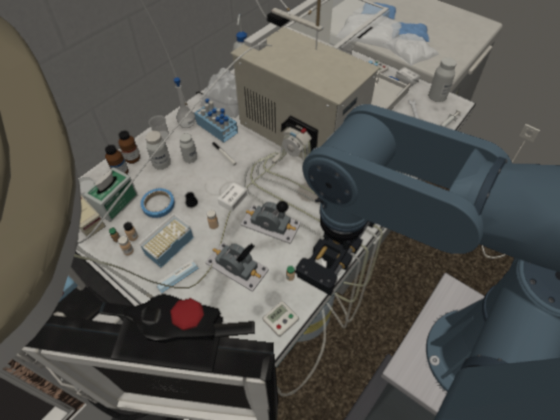

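>>> {"method": "servo_tool", "body": {
  "deltas": "0 0 0 -34 1 0 1;0 0 0 -34 1 0 1;0 0 0 -34 1 0 1;0 0 0 -34 1 0 1;0 0 0 -34 1 0 1;0 0 0 0 0 36 1;0 0 0 0 0 36 1;0 0 0 0 0 36 1;0 0 0 0 0 36 1;0 0 0 0 0 0 1"
}}

```text
t: 4.25
position: [0.4954, 0.1504, 0.092]
eef_rot: [3.141, -0.006, -3.041]
wrist_force: [0.4, -0.8, -0.1]
grip_width: 0.0004
```

Run:
```python
from h import *
ims=[cv2.cvtColor(vision.get_image(n),cv2.COLOR_RGB2BGR) for n in ("scene","side","wrist")]
a=cv2.resize(ims[0][170:310,180:370],None,fx=3,fy=3);b=cv2.resize(ims[1][100:250,150:340],None,fx=3,fy=3)
cv2.imwrite('pics/a2.png',a);cv2.imwrite('pics/b2.png',b);cv2.imwrite('pics/w2.png',ims[2])
print(robot.sense()['position'])
```

```text
[0.49890401 0.15046342 0.09615204]
```

View pics/b2.png

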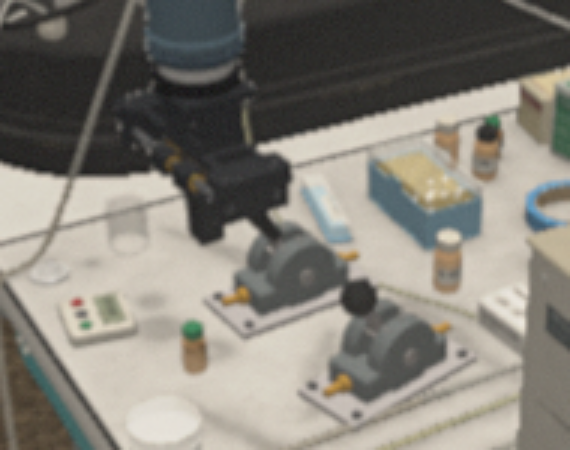

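View pics/w2.png

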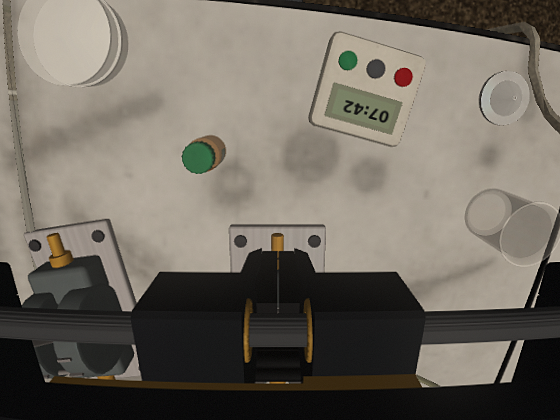

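View pics/a2.png

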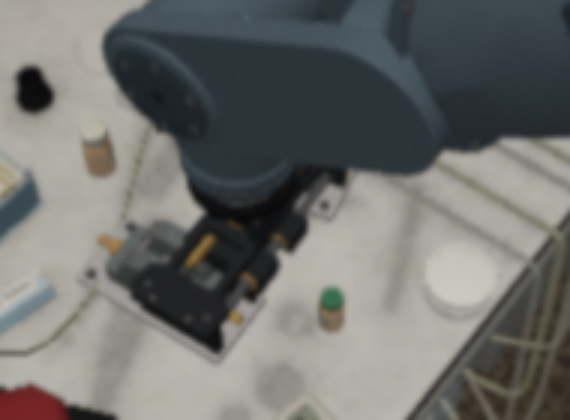

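>>> {"method": "servo_tool", "body": {
  "deltas": "0 0 0 -8 0 0 1;0 0 0 -8 0 0 1;0 0 0 -8 0 0 1;0 0 0 -8 0 0 1;0 0 0 -8 0 0 1;0 0 0 -8 0 0 1"
}}

```text
t: 5.15
position: [0.5456, 0.1552, 0.0946]
eef_rot: [3.142, -0.001, -3.039]
wrist_force: [-0.1, -0.7, 1.0]
grip_width: 0.0004
```

>>> {"method": "servo_tool", "body": {
  "deltas": "0 0 0 -8 0 0 1;0 0 0 -8 0 0 1;0 0 0 -8 0 0 1;0 0 0 -8 0 0 1"
}}

```text
t: 5.65
position: [0.5765, 0.1583, 0.0945]
eef_rot: [-3.141, -0.004, -3.039]
wrist_force: [-4.9, -1.6, 2.7]
grip_width: 0.0005
```

>>> {"method": "servo_tool", "body": {
  "deltas": "0 0 0 -6 0 0 1;0 0 0 -6 0 0 1"
}}

```text
t: 5.9
position: [0.5901, 0.1597, 0.0947]
eef_rot: [3.142, 0.001, -3.04]
wrist_force: [0.5, 0.1, -0.0]
grip_width: 0.0003
```

>>> {"method": "servo_tool", "body": {
  "deltas": "0 0 0 -4 0 0 1;0 0 0 -3 0 0 1"
}}

```text
t: 6.15
position: [0.5967, 0.1603, 0.0948]
eef_rot: [3.142, 0.001, -3.04]
wrist_force: [-0.8, -0.0, -0.9]
grip_width: 0.0003
```

>>> {"method": "servo_tool", "body": {
  "deltas": "0 0 0 -2 0 0 1;0 0 0 0 0 0 1"
}}

```text
t: 6.4
position: [0.598, 0.1605, 0.0946]
eef_rot: [-3.142, -0.001, -3.04]
wrist_force: [-1.0, 0.2, 0.5]
grip_width: 0.0007
```

>>> {"method": "servo_tool", "body": {
  "deltas": "0 0 0 -2 0 0 1;0 0 0 0 0 0 1"
}}

```text
t: 6.65
position: [0.5986, 0.1605, 0.0943]
eef_rot: [-3.141, -0.004, -3.039]
wrist_force: [-6.1, -0.8, 2.6]
grip_width: 0.0003
```

>>> {"method": "servo_tool", "body": {
  "deltas": "0 0 0 -1.5 0 0 1;0 0 0 0 0 0 1"
}}

```text
t: 6.9
position: [0.5989, 0.1606, 0.0941]
eef_rot: [-3.141, -0.007, -3.039]
wrist_force: [-12.2, -2.4, 7.4]
grip_width: 0.0005
```

The hard stop showed up at the predicted place (x ≈ 0.599), with the force rising. Backing off now.

>>> {"method": "servo_tool", "body": {
  "deltas": "0 0 0 10 0 0 1;0 0 0 25 0 0 1;0 0 0 30 0 0 1;0 0 0 35 0 0 1;0 0 0 35 0 -30 1;0 0 0 30 0 -40 1;0 0 0 15 0 -40 1;0 0 0 0 0 0 1"
}}

```text
t: 7.9
position: [0.4244, 0.1428, 0.2082]
eef_rot: [-3.141, 0.009, -3.039]
wrist_force: [0.4, 0.3, 0.0]
grip_width: 0.0004
```

Run:
```python
from h import *
ims=[cv2.cvtColor(vision.get_image(n),cv2.COLOR_RGB2BGR) for n in ("scene","side")]
a=cv2.resize(ims[0][170:310,180:370],None,fx=3,fy=3);b=cv2.resize(ims[1][150:250,170:340],None,fx=4,fy=4)
cv2.imwrite('pics/a3.png',a);cv2.imwrite('pics/b3.png',b)
print(robot.sense()['position'])
```

```text
[0.42306641 0.14255997 0.20489423]
```

View pics/b3.png

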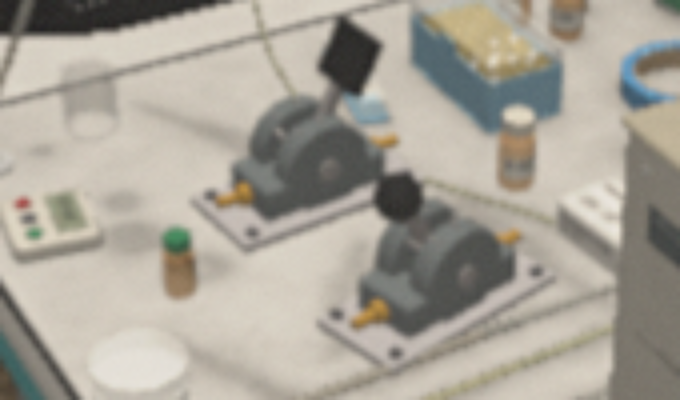

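View pics/a3.png

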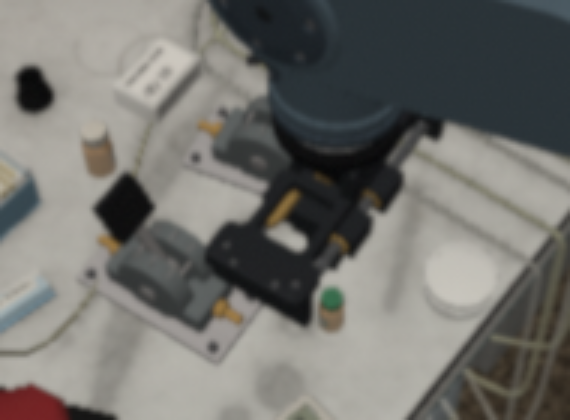

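Run:
```python
from h import *
S=vision.camera_params('scene');D=vision.camera_params('side')
o=np.array([.583,.159,.036]);x=np.array([np.cos(.1),np.sin(.1),0])
for a in (0,.5,1.0):
    P=o+.074*(np.sin(a-.5)*x+np.cos(a-.5)*np.array([0,0,1])); print(a,(proj(D,P)-[170,150])*4,(proj(S,P)-[180,170])*3)
# button centre estimates
db=lambda X,Y:((X+.5)/6-.5+245,(Y+.5)/6-.5+270); sb=lambda X,Y:((X+.5)/6-.5+330,(Y+.5)/6-.5+130)
print(onz(D,db(208,118),.0536),onz(S,sb(240,300),.0536))
```

```text
0 [259.45986675  83.66925274] [194.96882636 247.39928028]
0.5 [303.81979497  56.9382297 ] [157.51540745 220.57098304]
1.0 [347.88491156  53.75352652] [123.18876322 206.28190613]
[ 0.45048324 -0.25940323  0.0536    ] [ 0.44936412 -0.25937817  0.0536    ]
```

>>> {"method": "servo_tool", "body": {
  "deltas": "0 0 0 1.2 -36.6 0 1;0 0 0 1.2 -36.6 0 1;0 0 0 1.2 -36.6 0 1;0 0 0 1.2 -36.6 0 1;0 0 0 1.2 -36.6 0 1;0 0 0 1.2 -36.6 0 1;0 0 0 1.2 -36.6 0 1;0 0 0 1.2 -36.6 0 1;0 0 0 1.2 -36.6 0 1;0 0 0 1.2 -36.6 0 1;0 0 0 1.2 -36.6 0 1;0 0 0 0 0 0 1"
}}

```text
t: 9.5
position: [0.4501, -0.2613, 0.2026]
eef_rot: [3.14, -0.002, -3.043]
wrist_force: [0.8, 0.4, -0.2]
grip_width: 0.0003
```

>>> {"method": "servo_tool", "body": {
  "deltas": "0 0 0 0 0 40 1;0 0 0 0 0 40 1;0 0 0 0 0 30 1;0 0 0 0 0 0 1;0 0 0 0 0 0 1"
}}

```text
t: 10.12
position: [0.4509, -0.2591, 0.0952]
eef_rot: [-3.142, 0.0, -3.039]
wrist_force: [0.6, -0.7, 0.6]
grip_width: 0.0004
```

Run:
```python
from h import *
ims=[cv2.cvtColor(vision.get_image(n),cv2.COLOR_RGB2BGR) for n in ("side","wrist")]
b=cv2.resize(ims[0][220:380,190:380],None,fx=4,fy=4)
cv2.imwrite('pics/b4.png',b);cv2.imwrite('pics/w4.png',ims[1])
s=robot.sense();print(s['position'],s['eef_rot'],s['wrist_force'])
```

```text
[ 0.45144058 -0.25981734  0.09608642] [-3.13980335e+00  1.58594153e-03 -3.03922360e+00] [ 0.29157778 -0.85670276 -0.10898053]
```

View pics/b4.png

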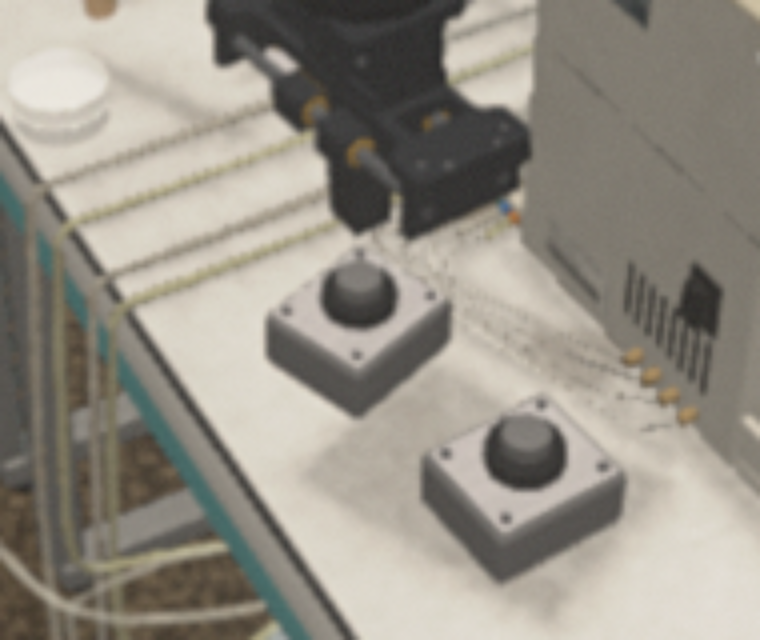

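View pics/w4.png

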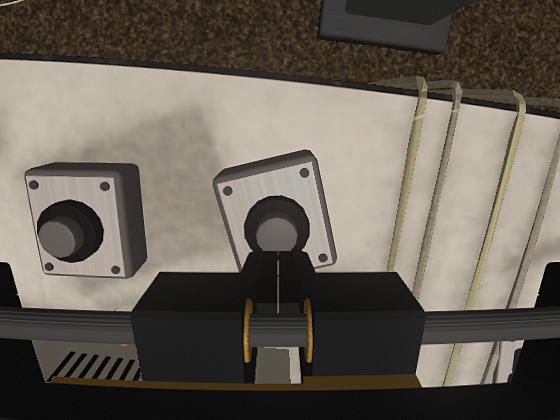

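>>> {"method": "servo_tool", "body": {
  "deltas": "0 0 0 0 0 20 1;0 0 0 0 0 15 1;0 0 0 0 0 0 1"
}}

```text
t: 10.6
position: [0.4503, -0.2591, 0.0593]
eef_rot: [3.141, -0.001, -3.04]
wrist_force: [-0.6, 0.6, 0.9]
grip_width: 0.0005
```

>>> {"method": "servo_tool", "body": {
  "deltas": "0 0 0 0 0 3 1;0 0 0 0 0 3 1;0 0 0 0 0 0 1"
}}

```text
t: 10.98
position: [0.4508, -0.2596, 0.0541]
eef_rot: [-3.141, 0.001, -3.04]
wrist_force: [-0.8, 1.3, 4.9]
grip_width: 0.0006
```

>>> {"method": "servo_tool", "body": {
  "deltas": "0 0 0 0 0 2 1;0 0 0 0 0 0 1"
}}

```text
t: 11.22
position: [0.451, -0.2596, 0.0532]
eef_rot: [-3.141, 0.0, -3.039]
wrist_force: [-4.2, 3.6, 16.9]
grip_width: 0.0005
```

>>> {"method": "servo_tool", "body": {
  "deltas": "0 0 0 0 0 2 1;0 0 0 0 0 0 1"
}}

```text
t: 11.48
position: [0.451, -0.2597, 0.0529]
eef_rot: [-3.141, -0.0, -3.039]
wrist_force: [-12.0, 9.1, 33.8]
grip_width: 0.0008
```

Run:
```python
from h import *
n0=cv2.cvtColor(vision.get_image("side"),cv2.COLOR_RGB2BGR);w=cv2.cvtColor(vision.get_image("wrist"),cv2.COLOR_RGB2BGR)
cv2.imwrite('pics/b5.png',cv2.resize(n0[270:365,240:350],None,fx=6,fy=6,interpolation=cv2.INTER_CUBIC));cv2.imwrite('pics/w5.png',w)
s=robot.sense();print(s['position'],s['eef_rot'],s['wrist_force'],s['ft_torque'])
```

```text
[ 0.45104313 -0.25966752  0.05294113] [-3.14098070e+00  5.32743302e-05 -3.03895248e+00] [-10.4033824    8.3149822   33.42273825] [1.44230198 1.80079858 0.00853806]
```

View pics/b5.png

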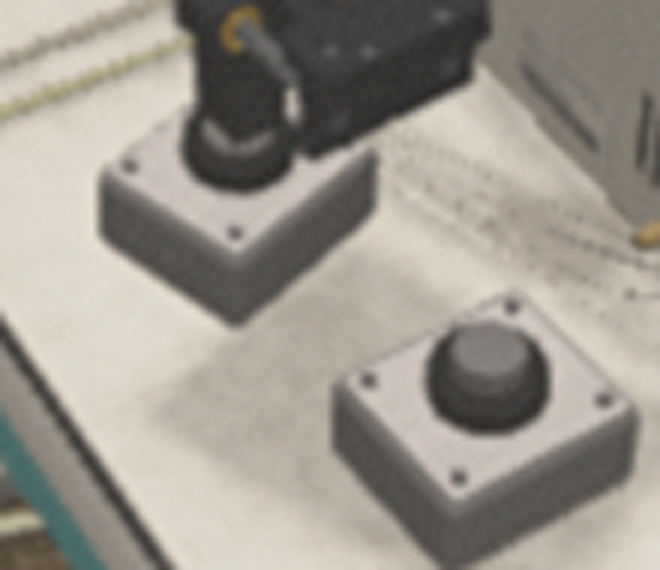

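View pics/w5.png

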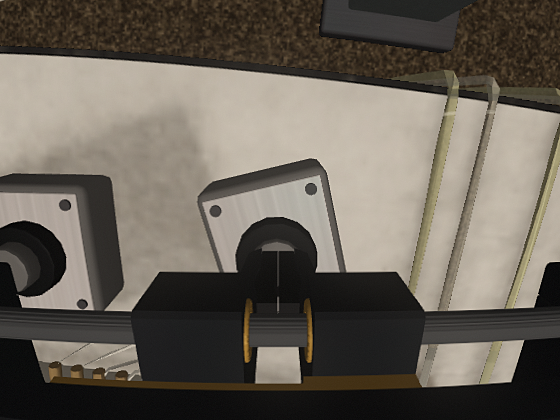

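>>> {"method": "servo_tool", "body": {
  "deltas": "0 0 0 0 0 -2 1;0 0 0 0 0 -2 1;0 0 0 0 0 0 1;0 0 0 0 0 0 1"
}}

```text
t: 12.08
position: [0.4509, -0.2596, 0.0538]
eef_rot: [-3.141, 0.001, -3.04]
wrist_force: [0.3, 1.5, 4.0]
grip_width: 0.0004
```

>>> {"method": "servo_tool", "body": {
  "deltas": "0 0 0 0 0 -1 1;0 0 0 0 0 0 1;0 0 0 0 0 0 1"
}}

```text
t: 12.45
position: [0.4508, -0.2596, 0.0548]
eef_rot: [-3.141, 0.0, -3.04]
wrist_force: [1.5, 0.2, 3.5]
grip_width: 0.0006
```

>>> {"method": "servo_tool", "body": {
  "deltas": "0 0 0 0 0 -1 1;0 0 0 0 0 0 1;0 0 0 0 0 0 1"
}}

```text
t: 12.82
position: [0.4508, -0.2596, 0.0559]
eef_rot: [-3.141, 0.001, -3.04]
wrist_force: [2.9, -0.4, 3.5]
grip_width: 0.0004
```

>>> {"method": "servo_tool", "body": {
  "deltas": "0 0 0 0 0 -1 1;0 0 0 0 0 0 1;0 0 0 0 0 0 1"
}}

```text
t: 13.2
position: [0.4505, -0.2594, 0.0567]
eef_rot: [-3.142, -0.0, -3.04]
wrist_force: [2.0, -2.0, 3.0]
grip_width: 0.0004
```

>>> {"method": "servo_tool", "body": {
  "deltas": "0 0 0 0 0 -2 1;0 0 0 0 0 0 1;0 0 0 0 0 0 1"
}}

```text
t: 13.58
position: [0.4502, -0.2591, 0.0585]
eef_rot: [3.141, -0.001, -3.039]
wrist_force: [0.6, -0.8, 1.5]
grip_width: 0.0
```

The force falls gradually (4 to 1.5 N) between 0.0538 and 0.0585 m, which is the button's spring curve. So the button was fully down, with its stop at about 0.053, and it is coming back up.

>>> {"method": "servo_tool", "body": {
  "deltas": "0 0 0 0 0 -10 1;0 0 0 0 0 -30 1;0 0 0 0 0 -40 1;0 0 0 0 0 -40 1;0 0 0 25 0 -20 1;0 0 0 30 0 0 1;0 0 0 30 0 0 1;0 0 0 0 0 0 1;0 0 0 0 0 0 1"
}}

```text
t: 14.7
position: [0.3665, -0.268, 0.199]
eef_rot: [-3.141, 0.001, -3.04]
wrist_force: [0.4, -0.1, -0.3]
grip_width: 0.0002
```

Run:
```python
from h import *
for n in ("side","scene"): cv2.imwrite(f'pics/{n}6.png',cv2.cvtColor(vision.get_image(n),cv2.COLOR_RGB2BGR))
s=robot.sense();print(s['t'],s['position'],s['wrist_force'])
a=cv2.imread('pics/side6.png');b=cv2.imread('pics/side0.png')
cv2.imwrite('pics/cmp.png',np.hstack([cv2.resize(x[265:365,250:345],None,fx=4,fy=4,interpolation=cv2.INTER_CUBIC) for x in (b,a)]))
```

```text
14.8 [ 0.36669615 -0.26791428  0.19881887] [-0.9481178  -0.26137476  0.683697  ]
```

View pics/cmp.png

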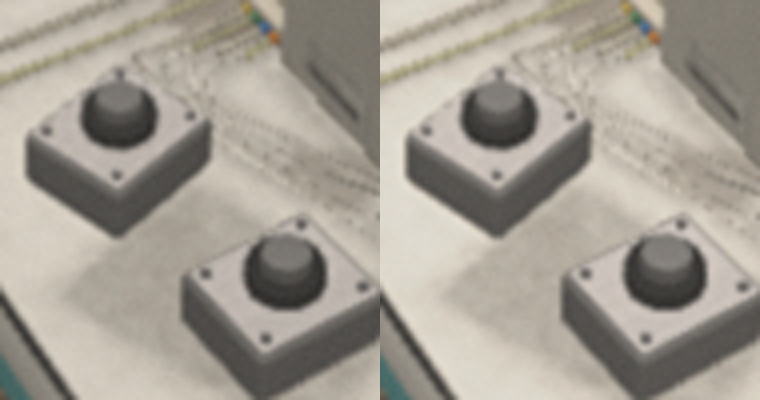

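View pics/side6.png

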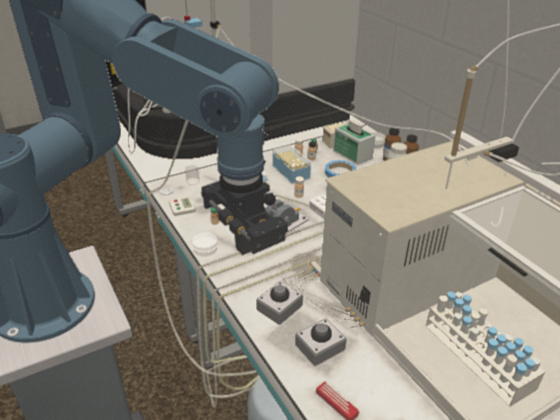

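View pics/scene6.png

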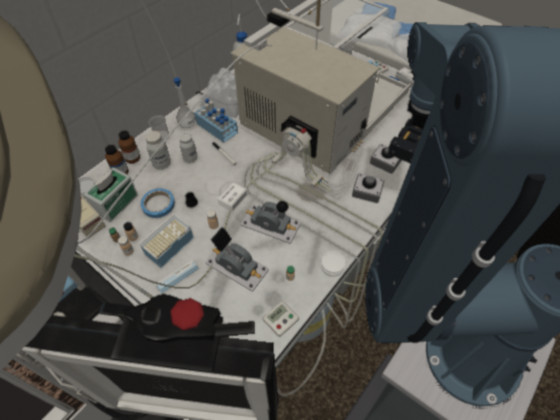

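The button is back up, looking the same as at the start. The paddle is still at its far end (scene ~(221,239)), the knob lever hasn't moved, and the loose things are where they were.

Run:
```python
from rig import ticket
print(ticket.job_done())
```

```text
the job is handed in; nothing more can be done
None
```

The gas line is on full flow and the job is handed in, at about 15 s of the 48 s allowed.

- **Lever:** I pushed the paddle lever's rear face with the closed fingertips, past the middle click and up to its far stop. The stop was felt at the predicted place, at about 12 N. Afterwards the paddle's position in both camera views matched a lever angle of 1.0, and it was still there in the last scene picture.
- **Button:** I pressed the button on the left-hand switch box down to its stop, then let it up. The force fell from about 4 N to 1.5 N as I lifted, and the button looks the same as at the start. The press peaked at about 34 N on the fingertips.
- **Rest of the scene:** In the last pictures the knob lever and the loose things near the work had not moved. The arm was clear of everything.

One check disagreed: the images put the button top at about 0.054 m, but contact showed it nearer 0.059 m. I relied on the measured force and travel to confirm the full press.

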